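# Take the pantry's temperature readings: two lids, then the air over the open jar

## Task

Take the temperature probe upright out of its wooden stand and gently touch its tip to the raised button in the middle of the lid of the tall sealed jar standing on the table, then to that of the squat sealed jar on the table, staying on each for about half a second. Then carry the probe over the bottle and the crate's side and hold it upright with its tip over the middle of the mouth of the open jar in the crate, about 15 mm above the rim, for the air reading: the probe must never touch the open jar, and everything else stays where it is. Finish while holding the probe still there; do not put it down or let go.

Things in the scene. Friction and masses are not known exactly. Their poses are not given: they have to be found in the camera images.
- probe: temperature probe, 0.08 to 0.17 kg: grey plastic handle with flat sides, 36 (own x) by 24 (own y) by 60 mm tall (own z, up), an 8 mm steel stem pointing down from it. Origin: centre of the handle's underside (handle z 0 to 60 mm, tip at z -80 mm). It starts upright in the stand, handle on the stand's top, sides parallel. Grip across the 24 mm (along own y), 30 mm above the origin, with some 30 N
- probe_tip (a point): the end of the probe's stem, a flat 6 mm steel pin, on the probe's z axis, 80 mm below the handle's underside. The pin is sprung: it starts to slide up into the stem at about 1 N and reaches its stop after 6 mm at about 4 N
- stand: wooden block 90 x 90 x 90 mm, fixed to the table, with an upright hole 16 mm in diameter through its middle for the stem; lift the probe straight up at least 85 mm to free it. Origin at the centre of its underside, z up
- tall_jar: tall sealed glass jar of fruit on the table, 90 mm in diameter, 165 mm tall, loose, 0.95 kg, with a flat steel lid. Origin at the centre of its underside, z up
- tall_jar_lid (a point): its test point: centre of the top of the round raised button (22 mm in diameter, 2 mm high) in the middle of the tall jar's lid, 165 mm above the table
- squat_jar: squat sealed glass jar of fruit on the table, 90 mm in diameter, 105 mm tall, loose, 0.55 kg, with a flat steel lid. Origin at the centre of its underside, z up. It and the tall jar change places from one start to another
- squat_jar_lid (a point): its test point: centre of the top of the round raised button (22 mm in diameter, 2 mm high) in the middle of the squat jar's lid, 105 mm above the table
- crate: slatted open wooden crate, fixed to the table, 250 x 250 mm outside, 145 mm tall, walls and floor 8 mm thick; three jars stand in it. Origin at the centre of its underside, z up
- open_jar: empty open greenish glass jar standing in the crate, the only one there without a lid: 86 mm in diameter, 112 mm tall, loose, 0.35 kg. Origin at the centre of its underside, z up
- open_jar_rim (a point): centre of the open jar's mouth, in the plane of its rim (120 mm above the table, 25 mm lower than the crate's top); the mouth is 64 mm wide inside, z up
- crate_jar_a: bystander: closed jar in the crate, 86 mm in diameter, 165 mm tall (top 173 mm above the table), no button on its lid. Origin at the centre of its underside. The three jars in the crate change places
- crate_jar_b: bystander: closed jar in the crate, 86 mm in diameter, 120 mm tall (top 128 mm above the table), no button on its lid. Origin at the centre of its underside
- bottle: bystander and obstacle: brown glass bottle with a narrow neck, 66 mm in diameter, 210 mm tall, standing loose between the sealed jars and the crate. Origin at the centre of its underside
- ring: bystander: loose steel screw band of a jar lying flat on the table, a ring 80 mm in diameter and 16 mm tall. Origin at the centre of its underside
There are look-alikes about, which are no part of the job. Of the things like the probe, leave any that is orange or pink; of the rest the smaller one is meant.

How it is judged:
By the outcome, as a careful person would: the job done as asked, in the order asked, and still so for the second after the job is handed in, while the arm keeps its last pose, push and grip.
It also fails if it takes over 59 s, if anything falls off the work surface, if the arm or the gripper's body presses on something with over 40 N, if the wrist force passes 120 N, or if a joint passes its speed limit or range.

## Robot

A 7-joint arm with a two-finger parallel gripper is mounted at the origin on the work surface. World frame = base frame: x ahead of the robot, y to its left, z up, the work surface at z = 0. Lengths are in m, angles in degrees, forces in N, time in s.
With the tool pointing down it reaches from about 0.4 to 0.9 m from the base axis. Payload 5.5 kg.
Tool frame: the origin (TCP) lies on the front face of the gripper's body, between the roots of the fingers; the fingertips stand ahead of it and the grasp point (between the pads) lies 54 mm ahead of it (finger_overhang is the z of the fingertips in the tool frame, in m); z points along the fingers, y is the line along which they close (so a half turn about z gives the same grasp; the last joint's range is limited). The gripper opens to 85 mm and grips with 20 to 120 N. Pads are 22 mm wide; open, the fingers measure 114 mm over their backs; the gripper's body (76 mm by 85 mm) begins 54 mm behind the grasp point. The pads swing forward as they close: fully open they stand 13 mm farther back than shut.
Start: joints at [-50.753, 28.699, -24.465, 88.831, 12.651, 65.22, -12.049], TCP at [0.266, 0.593, 0.304] pointing down, gripper open.
Joint ranges: [-164.97, 164.97], [-17.58, 116.51], [-87.97, 89.64], [11.32, 138.91], [-80.73, 260.73], [10.89, 115.49], [-147.41, 147.41]. Speed limits (degrees/s): [147.25, 147.25, 180, 180, 180, 180, 180].

## Interface

Orientations are given as [roll, pitch, yaw] about the fixed x, y, z axes, in that order (R = Rz(yaw) Ry(pitch) Rx(roll)).
In Python, from cell import read_state, read_camera, get_calibration, sign_off, finger_overhang gives the robot as it stands.
- The arm moves only by the shell command python3 -m creep 'ROWS' [FORCE]. ROWS is JSON, a list of rows, each a list of 7 numbers: the shift along the tool's x, y, z in cm, then the turn, a rotation vector about the tool's x, y, z in rad, then the opening, from 0 (shut) to 1 (fully open). In form: [[tx, ty, tz, rx, ry, rz, claw], ...]. A call has 1 to 10 rows; each row is the pose to reach, as a shift and turn from the pose commanded when the call began, along the tool's axes at that moment; what a row does not reach only later rows make up. A row lasts 1/10 s, in which the tool goes at most 50 mm and 8.59 degrees, less where a joint would pass 70% of its speed; a pose out of reach is approached as far as the arm can. A call with a gripper value outside its range is refused whole. The fingers move at their own pace and stop on an object; FORCE is the grip in N (left out, the last holds). Time passes only in rows, so rows that repeat a pose let the fingers close. It gives the time, the measured TCP pose, the force, the opening and the grip force at its end, in the units of the state.
- read_state(): the state, without advancing time (a new reading comes with each control period).
- read_camera(name): name is "scene" or "top"; returns the picture (420x560x3 uint8, red, green, blue); there is no depth.
- get_calibration(name): a dict with "fx", "fy", "cx", "cy" (pixels), "dist_coeffs" ([k1, k2, p1, p2, k3] as OpenCV has them; the pictures are not rectified), "pose" (4x4, takes a point from camera to world coordinates). Camera axes: x right, y down, z forward; pixel columns grow to the right and rows downward; lengths in m; the calibration is good to about 2 mm. A picture is of the moment at which its call begins. get_calibration takes no time and is no camera call.
- sign_off(): hands the job in; it is judged then, once.
The state is a dict: "clock": time; "joint_pos": joint angles; "joint_velocities": joint speeds; "effort": joint torques, N m; "position": TCP position; "eef_rot": TCP orientation; "wrist_force": force on the tool from outside, world axes, zero at the start; "ft_torque": the same for the moment, N m; "finger_gap": finger opening in m; "grip_force": force on a finger pad.
Only numpy, scipy, OpenCV 4.12 (cv2) and the standard library are available. Lean on these libraries where they do the work, as an engineer would, in place of code of your own. Each camera call takes 0.05 s, during which the arm holds its last target. There are 200 camera calls.

## Working session

There is one attempt and no reset: what is moved stays moved. The work goes in short steps, Python scripts to look and compute and a shell command to move; the robot and the scene stay as the last step left them, time stands still between calls to the robot, and variables do not carry over. Pictures are saved under pics/ and viewed, at most 10 in all, crops included, and the job is handed in when it is done.

```bash
mkdir -p pics; ls; cat > h.py <<'E'
import numpy as np, cv2
from cell import *
def K(n):
    c=get_calibration(n); return np.array([[c["fx"],0,c["cx"]],[0,c["fy"],c["cy"]],[0,0,1.]]),np.array(c["dist_coeffs"],float),np.array(c["pose"])
def ray(n,uv):
    k,d,P=K(n); p=cv2.undistortPoints(np.array(uv,float).reshape(-1,1,2),k,d).reshape(-1,2)
    return P[:3,3],np.c_[p,np.ones(len(p))]@P[:3,:3].T
def onz(n,uv,z):
    o,r=ray(n,uv); return o+r*((z-o[2])/r[:,2])[:,None]
def proj(n,X):
    k,d,P=K(n); Q=np.linalg.inv(P); return cv2.projectPoints(np.array(X,float).reshape(-1,1,3),cv2.Rodrigues(Q[:3,:3])[0],Q[:3,3],k,d)[0].reshape(-1,2)
def tri(uv1,uv2,n1="top",n2="scene"):
    o1,r1=ray(n1,[uv1]);o2,r2=ray(n2,[uv2]);r1=r1[0];r2=r2[0]
    s=np.linalg.lstsq(np.c_[r1,-r2],o2-o1,rcond=None)[0]; a=o1+s[0]*r1;b=o2+s[1]*r2
    return (a+b)/2,np.linalg.norm(a-b)
E
python3 - <<'E'
from h import *
for n in("top","scene"):
    im=read_camera(n); cv2.imwrite(f"pics/{n}0.png",im[:,:,::-1]); np.save(n+"0.npy",im); print(n,K(n)[2].round(3).tolist(),K(n)[0][0])
print(read_state(),finger_overhang)
E
```

```text
pics
top [[-0.005, -0.991, 0.137, 0.344], [-1.0, 0.003, -0.013, -0.074], [0.013, -0.137, -0.99, 1.343], [0.0, 0.0, 0.0, 1.0]] [469.72307055   0.         278.20844716]
scene [[0.639, 0.524, -0.563, 1.037], [0.769, -0.44, 0.463, -0.509], [-0.005, -0.729, -0.684, 0.714], [0.0, 0.0, 0.0, 1.0]] [413.2278611    0.         279.40616103]
{'clock': 0.1, 'joint_pos': array([-50.75168847,  28.74791975, -24.45369821,  88.88480237,
        12.65019085,  65.21930762, -12.04774983]), 'joint_velocities': array([ 0.06019571, -0.07586623, -0.04083181, -0.12444753, -0.0487047 ,
       -0.09792355,  0.06104018]), 'effort': array([-1.11613667e-02, -5.70813131e+01, -5.83835319e+00, -2.81750518e+01,
        1.05565949e-02,  5.61823166e-03,  3.75750375e-06]), 'position': array([0.2659612 , 0.59256124, 0.30297264]), 'eef_rot': array([-1.79901011e+02, -3.94008412e-03,  1.55835306e+02]), 'wrist_force': array([-0.94479004,  0.24800151,  0.05448546]), 'ft_torque': array([ 0.04728106, -0.00733479, -0.04848105]), 'grip_force': 0.0, 'finger_gap': 0.08527839037162996} 0.0726
```

View pics/top0.png

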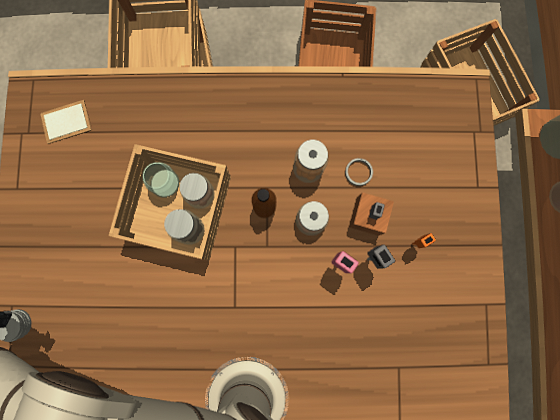

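View pics/scene0.png

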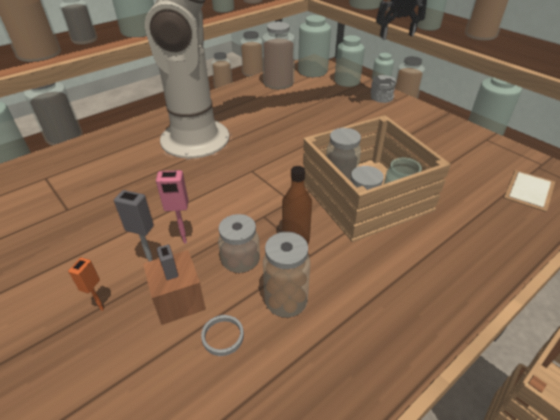

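The top view shows the crate at (168,203) with the open jar at (160,180). The tall jar's button is at (313,154), the squat jar's at (313,216) and the bottle at (263,200).
Probe candidates in the top view: grey in the stand (377,211), larger grey (382,257), pink (345,262) and orange (427,240). The one in the stand fits, being grey and the smaller of the two greys; next is a crop to confirm it.

```bash
python3 - <<'E'
from h import *
t=np.load("top0.npy");s=np.load("scene0.npy")
def c(im,x,y,w,h,f): return cv2.resize(im[y:y+h,x:x+w],None,fx=f,fy=f,interpolation=cv2.INTER_CUBIC)
a=np.hstack([c(t,340,185,80,60,5),c(s,130,230,80,60,5)])
b=np.hstack([c(t,285,135,80,60,5),c(s,220,205,100,75,4)])
cv2.imwrite("pics/crop.png",np.vstack([a,b])[:,:,::-1])
E
```

```text
(no output)
```

View pics/crop.png

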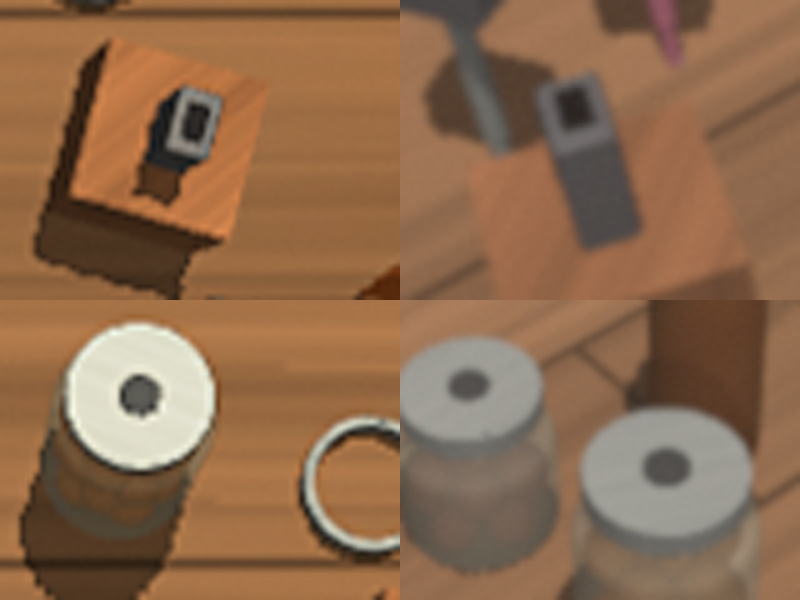

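The crop confirms it: the small grey probe is in the stand, handle top at top-view (379,209) and scene-view (165,252). The buttons are clear in both views.

```bash
python3 - <<'E'
from h import *
t=np.load("top0.npy");s=np.load("scene0.npy")
def dark(im,x,y,r=7):
    g=cv2.cvtColor(im,cv2.COLOR_RGB2GRAY).astype(float)[y-r:y+r+1,x-r:x+r+1]
    L=np.median(g); w=np.clip(L-g-15,0,None); Y,X=np.mgrid[-r:r+1,-r:r+1]; return [x+(w*X).sum()/w.sum(),y+(w*Y).sum()/w.sum()]
for nm,a,b,z in(("tall",(313,154),(286,246),.165),("squat",(314,216),(237,226),.105)):
    u=dark(t,*a,6);v=dark(s,*b,6);print(nm,np.round(u,1),np.round(v,1),tri(u,v),onz("top",[u],z).round(4),onz("scene",[v],z).round(4))
u=(378.6,209);v=(164.8,252.2)
print("probe top",tri(u,v),onz("top",[u],.15),onz("scene",[v],.15))
st=onz("top",np.array([(362,192.2),(393.6,201.6),(384.6,233),(353.6,224)]),.09);print("stand",st.round(4),st.mean(0))
for i in range(4):
    d=st[(i+1)%4]-st[i];print(np.linalg.norm(d).round(4),np.degrees(np.arctan2(d[1],d[0])).round(1))
def c(im,x,y,w,h,f): return cv2.resize(im[y:y+h,x:x+w],None,fx=f,fy=f,interpolation=cv2.INTER_CUBIC)
cv2.imwrite("pics/crate.png",np.vstack([np.hstack([c(t,130,150,80,60,5),c(s,360,140,80,60,5)]),np.hstack([c(t,240,170,80,60,5),c(s,260,155,80,60,5)])])[:,:,::-1])
E
```

```text
tall [312.4 153.6] [286.3 246.4] (array([ 0.65403051, -0.17893787,  0.16535811]), np.float64(0.00040863541989566025)) [[ 0.6542 -0.1788  0.165 ]] [[ 0.6537 -0.1789  0.165 ]]
squat [313.5 215.5] [236.7 225.8] (array([ 0.50053974, -0.18446219,  0.10525093]), np.float64(0.00062543175131824)) [[ 0.5007 -0.1842  0.105 ]] [[ 0.5002 -0.1846  0.105 ]]
probe top (array([ 0.51146973, -0.34913334,  0.15008961]), np.float64(0.000372228286985525)) [[ 0.51140637 -0.34932622  0.15      ]] [[ 0.51149122 -0.34894959  0.15      ]]
stand [[ 0.5661 -0.3191  0.09  ]
 [ 0.5401 -0.4052  0.09  ]
 [ 0.4544 -0.3774  0.09  ]
 [ 0.4792 -0.2937  0.09  ]] [ 0.50995602 -0.348852    0.09      ]
0.09 -106.8
0.0901 162.0
0.0873 73.5
0.0906 -16.3
```

View pics/crate.png

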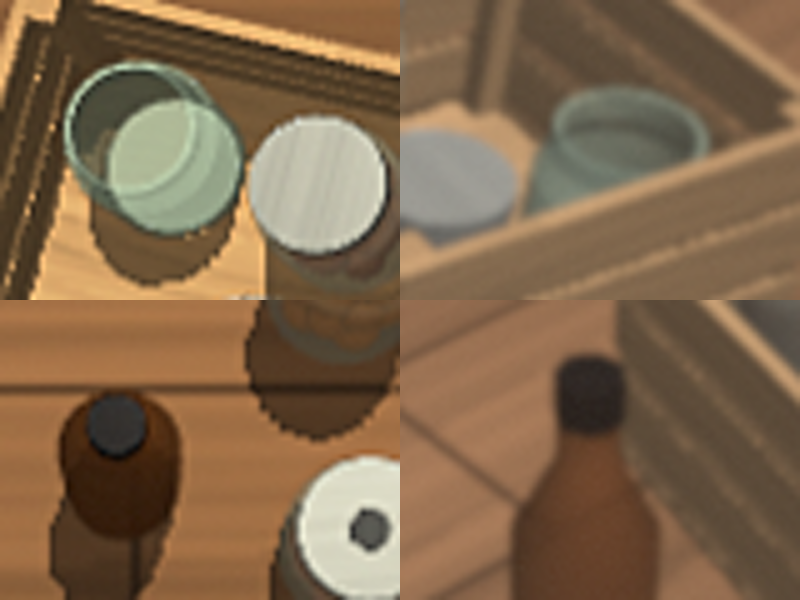

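```bash
cat >> h.py <<'E'
from scipy.spatial.transform import Rotation as R
def go(*targets):
    s=read_state(); M=R.from_euler("xyz",s["eef_rot"],degrees=True)
    for p in targets: print("shift cm",(M.inv().apply(np.array(p)-s["position"])*100).round(2))
E
python3 - <<'E'
from h import *
f=lambda n,a,b,z:print(n,tri(a,b)[0].round(4),round(tri(a,b)[1],4),onz("top",[a],z)[0].round(4),onz("scene",[b],z)[0].round(4))
f("rim",(156.1,175.6),(405.8,164),.12)
f("bottle",(263.2,194.6),(297.6,170.5),.21)
f("big",(384,255),(136,199),.2); f("pink",(346.5,261),(173,176),.2); f("orange",(428,240),(85,266),.1)
go((.266,.593,.37),(.53,.25,.37),(.60,-.05,.37),(.511,-.349,.30))
E
```

```text
rim [0.6066 0.234  0.127 ] 0.0025 [0.6072 0.2349 0.12  ] [0.6021 0.2442 0.12  ]
bottle [ 0.5397 -0.0524  0.2083] 0.0004 [ 0.5393 -0.0526  0.21  ] [ 0.5415 -0.0537  0.21  ]
big [ 0.3931 -0.343   0.1965] 0.0113 [ 0.3907 -0.3475  0.2   ] [ 0.4011 -0.3395  0.2   ]
pink [ 0.3784 -0.2521  0.1981] 0.0066 [ 0.3769 -0.2548  0.2   ] [ 0.3828 -0.2503  0.2   ]
orange [ 0.4329 -0.4756  0.1362] 0.0098 [ 0.434  -0.4927  0.1   ] [ 0.3983 -0.4689  0.1   ]
shift cm [ 0.01  0.03 -6.7 ]
shift cm [-38.11 -20.46  -6.67]
shift cm [-56.78 -44.96  -6.63]
shift cm [-60.9  -75.87   0.42]
```

```bash
python3 -m creep '[[0,0,-6.7,0,0,0,1],[-3,-1.6,-6.7,0,0,-0.127,1],[-38,-20.5,-6.7,0,0,-0.127,1],[-38,-20.5,-6.7,0,0,-0.127,1],[-38,-20.5,-6.7,0,0,-0.127,1],[-38,-20.5,-6.7,0,0,-0.127,1],[-38,-20.5,-6.7,0,0,-0.127,1],[-38,-20.5,-6.7,0,0,-0.127,1],[-38,-20.5,-6.7,0,0,-0.127,1],[-38,-20.5,-6.7,0,0,-0.127,1]]'; python3 -c "
from h import *
go((.60,-.05,.37),(.511,-.349,.30))"
```

```text
clock: 1.1
position: [0.5298, 0.2482, 0.3706]
eef_rot: [-180.0, -0.0, 163.1]
wrist_force: [-0.6, 0.6, -0.4]
finger_gap: 0.0854
grip_force: 0.0
shift cm [-15.39 -26.49   0.07]
shift cm [-15.58 -57.68   7.09]
```

```bash
python3 -m creep '[[-15.4,-26.5,0,0,0,0,1],[-15.4,-26.5,0,0,0,0,1],[-15.4,-26.5,0,0,0,0,1],[-15.4,-26.5,0,0,0,0,1],[-15.4,-26.5,0,0,0,0,1],[-15.4,-26.5,0,0,0,0,1],[-15.6,-57.7,2,0,0,0,1],[-15.6,-57.7,2,0,0,0,1],[-15.6,-57.7,2,0,0,0,1],[-15.6,-57.7,2,0,0,0,1]]'>/dev/null; python3 -m creep '[[0,-15,0,0,0,0,1],[0,-15,0,0,0,0,1],[0,-15,0,0,0,0,1],[0,-15,0,0,0,0,1]]'; python3 -c "
from h import *
go((.511,-.349,.25),(.511,-.349,.174))"
```

```text
clock: 2.5
position: [0.4937, -0.3862, 0.3575]
eef_rot: [-179.7, -0.1, 162.4]
wrist_force: [-0.9, -0.6, -0.1]
finger_gap: 0.086
grip_force: 0.0
shift cm [-0.55  4.13 10.73]
shift cm [-0.56  4.17 18.33]
```

```bash
python3 -m creep '[[-0.5,4.1,5,0,0,0,1],[-0.5,4.1,5,0,0,0,1],[-0.5,4.1,5,0,0,0,1],[-0.5,4.1,5,0,0,0,1]]'; python3 - <<'E'
from h import *
go((.511,-.349,.25),(.511,-.349,.174))
t=read_camera("top");s=read_camera("scene")
cv2.imwrite("pics/ab.png",np.hstack([cv2.resize(t[150:290,300:440],(400,400)),cv2.resize(s[140:340,60:260],(400,400))])[:,:,::-1])
E
```

```text
clock: 2.9
position: [0.5161, -0.3393, 0.3085]
eef_rot: [-180.0, -0.0, 163.2]
wrist_force: [-0.3, 0.4, 0.7]
finger_gap: 0.085
grip_force: 0.0
shift cm [ 0.21 -1.07  5.85]
shift cm [ 0.2  -1.07 13.45]
```

View pics/ab.png

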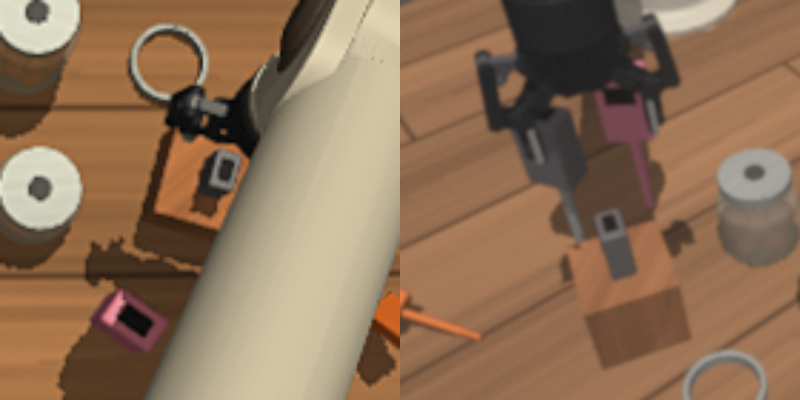

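The orange look-alike seems to have moved, so I'm checking the full scene view.

```bash
python3 - <<'E'
from h import *
s=read_camera("scene");cv2.imwrite("pics/full.png",s[:,:,::-1]);print(read_state()["joint_pos"].round(1),read_state()["joint_velocities"].round(1))
E
```

```text
[ 31.5  23.1  -0.7  94.1   0.4  62.7 103.7] [ 0.1 -0.1 -0.2  0.2 -0.2 -0.1 -0.1]
```

View pics/full.png

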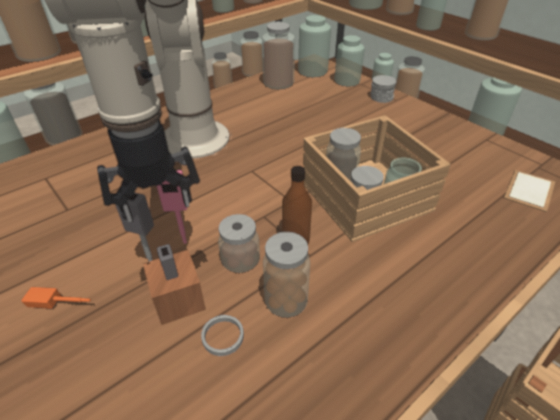

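The full view shows the orange look-alike lying on the table at (40,298); it stood at (85,275) before. My gripper stayed at least 0.28 m up and the wrist showed no contact force, while the orange one's top was at about 0.14 m. It therefore probably toppled on its own while balanced on its tip. It's out of the way, so I'm going on.

```bash
python3 -m creep '[[0.2,-1.05,2,0,0,0,1],[0.2,-1.05,3,0,0,0,1],[0.2,-1.05,5.5,0,0,0,1],[0.2,-1.05,5.5,0,0,0,1],[0.2,-1.05,5.5,0,0,0,1]]'; python3 -c "
from h import *
go((.511,-.349,.174))"
```

```text
clock: 3.55
position: [0.5109, -0.3487, 0.2534]
eef_rot: [180.0, -0.1, 163.1]
wrist_force: [0.4, -0.8, 0.4]
finger_gap: 0.0853
grip_force: 0.0
shift cm [-0.03 -0.03  7.94]
```

```bash
python3 -m creep '[[0,0,2,0,0,0,1],[0,0,4,0,0,0,1],[0,0,6,0,0,0,1],[0,0,7.5,0,0,0,1],[0,0,7.9,0,0,0,1],[0,0,7.9,0,0,0,1],[0,0,7.9,0,0,0,1]]' 30; python3 -m creep '[[0,0,0,0,0,0,0.5],[0,0,0,0,0,0,0.25],[0,0,0,0,0,0,0],[0,0,0,0,0,0,0],[0,0,0,0,0,0,0],[0,0,0,0,0,0,0],[0,0,0,0,0,0,0],[0,0,0,0,0,0,0]]' 30
```

```text
clock: 4.25
position: [0.5117, -0.3491, 0.1755]
eef_rot: [-180.0, 0.1, 163.1]
wrist_force: [0.2, 0.5, 0.2]
finger_gap: 0.0854
grip_force: 0.0
clock: 5.05
position: [0.5112, -0.3488, 0.1746]
eef_rot: [-180.0, 0.0, 163.1]
wrist_force: [1.0, -0.2, 3.8]
finger_gap: 0.0235
grip_force: 30.8
```

```bash
python3 -m creep '[[0,0,-1,0,0,0,0],[0,0,-3,0,0,0,0],[0,0,-5,0,0,0,0],[0,0,-7,0,0,0,0],[0,0,-9,0,0,0,0],[0,0,-12,0,0,0,0],[0,0,-15,0,0,0,0],[0,0,-18,0,0,0,0],[0,0,-19,0,0,0,0],[0,0,-19,0,0,0,0]]' 30; python3 - <<'E'
from h import *
go((.654,-.179,.365))
t=read_camera("top");s=read_camera("scene")
cv2.imwrite("pics/lift.png",np.hstack([t[100:300,240:440],s[80:330,60:310][:200]])[:,:,::-1])
E
```

```text
clock: 6.05
position: [0.5115, -0.349, 0.366]
eef_rot: [-180.0, 0.2, 163.1]
wrist_force: [0.0, -0.1, -0.8]
finger_gap: 0.0233
grip_force: 30.5
shift cm [-8.69 20.4   0.11]
```

View pics/lift.png

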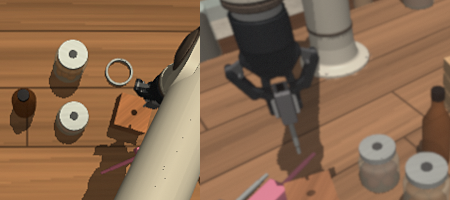

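The probe is lifted upright (tip at about (297,150) in the right half). The pink and large grey look-alikes have now toppled as well, away from the gripper. Moving to the tall jar.

```bash
python3 -m creep '[[-1,2,0,0,0,0,0],[-2.6,6,0,0,0,0,0],[-4.3,10,0,0,0,0,0],[-6,14,0,0,0,0,0],[-7.5,17.5,0,0,0,0,0],[-8.3,19.5,0,0,0,0,0],[-8.7,20.4,0,0,0,0,0],[-8.7,20.4,0,0,0,0,0],[-8.7,20.4,0,0,0,0,0]]' 30; python3 - <<'E'
from h import *
go((.654,-.179,.165+.1646))
s=read_camera("scene");t=read_camera("top");np.save("s1.npy",s);np.save("t1.npy",t)
cv2.imwrite("pics/tall.png",np.hstack([cv2.resize(s[150:300,220:370],(500,500)),t[60:310,200:450]] if 0 else [cv2.resize(s[180:280,220:320],(400,400),interpolation=cv2.INTER_CUBIC),cv2.resize(t[100:300,250:450],(400,400))])[:,:,::-1])
P=read_state()["position"];print(proj("scene",[P-[0,0,.1646]]))
E
```

```text
clock: 7.05
position: [0.6525, -0.1806, 0.3631]
eef_rot: [-179.9, -0.1, 163.0]
wrist_force: [-0.4, -0.3, -0.8]
finger_gap: 0.0236
grip_force: 30.5
shift cm [-0.11  0.2   3.35]
[[284.87911952 233.24097902]]
```

View pics/tall.png

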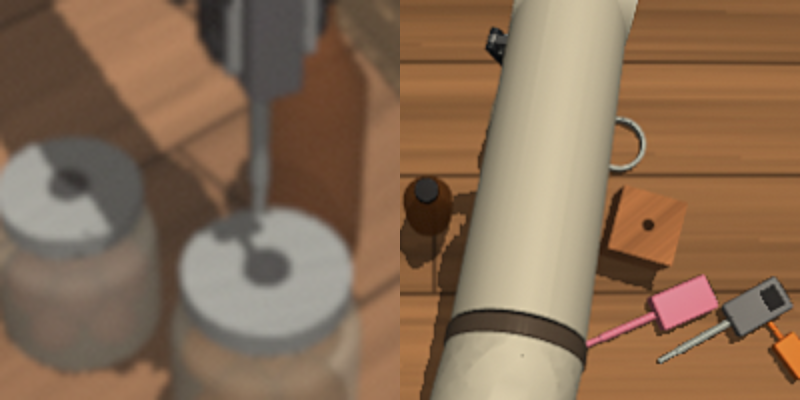

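```bash
python3 -m creep '[[-0.1,0.1,0.7,0,0,0,0],[-0.1,0.1,1.5,0,0,0,0],[-0.1,0.1,2.3,0,0,0,0],[-0.1,0.1,2.7,0,0,0,0],[-0.1,0.1,3.0,0,0,0,0],[-0.1,0.1,3.0,0,0,0,0],[-0.1,0.1,3.0,0,0,0,0]]' 30;  python3 -c "
from h import *
go((.654,-.179,.165+.1646))"
```

```text
clock: 7.85
position: [0.655, -0.1781, 0.3344]
eef_rot: [180.0, 0.0, 163.1]
wrist_force: [0.1, -0.2, -1.0]
finger_gap: 0.0237
grip_force: 30.5
shift cm [ 0.06 -0.12  0.48]
```

```bash
python3 -m creep '[[0.05,-0.1,0.15,0,0,0,0],[0.05,-0.1,0.3,0,0,0,0],[0.05,-0.1,0.45,0,0,0,0],[0.05,-0.1,0.55,0,0,0,0],[0.05,-0.1,0.65,0,0,0,0],[0.05,-0.1,0.7,0,0,0,0],[0.05,-0.1,0.7,0,0,0,0]]' 30;  python3 -c "
from h import *
go((.654,-.179,.165+.1646))
for i in range(3): read_camera('top');print(read_state()['wrist_force'],read_state()['position'])"
```

```text
clock: 8.55
position: [0.6541, -0.1789, 0.3275]
eef_rot: [-180.0, 0.0, 163.1]
wrist_force: [-0.1, -0.5, 1.2]
finger_gap: 0.0239
grip_force: 30.6
shift cm [ 0.01 -0.01 -0.21]
[-0.63559767  0.38668471  0.67728029] [ 0.65412419 -0.1789741   0.3275434 ]
[-0.06502065 -0.38157261  0.93995817] [ 0.65414169 -0.17898023  0.32756826]
[ 0.33396324 -0.39872587  1.49450599] [ 0.65415523 -0.17895495  0.32754813]
```

```bash
python3 -m creep '[[0,0,0,0,0,0,0],[0,0,0,0,0,0,0],[0,0,0,0,0,0,0],[0,0,0,0,0,0,0],[0,0,-0.4,0,0,0,0],[0,0,-1.2,0,0,0,0],[0,0,-2.4,0,0,0,0],[0,0,-3.4,0,0,0,0],[0,0,-3.8,0,0,0,0]]' 30; python3 -m creep '[[2,-0.7,-3.8,0,0,0,0],[5,-1.7,-3.8,0,0,0,0],[8,-2.8,-3.8,0,0,0,0],[11,-3.8,-3.8,0,0,0,0],[13.5,-4.6,-3.8,0,0,0,0],[14.5,-5,-3.8,0,0,0,0],[14.5,-5,-3.8,0,0,0,0],[14.5,-5,-3.8,0,0,0,0],[14.5,-5,-3.8,0,0,0,0],[14.5,-5,-3.8,0,0,0,0]]' 30; python3 -c "
from h import *
go((.5005,-.1844,.105+.1646))"
```

```text
clock: 9.6
position: [0.6547, -0.179, 0.3676]
eef_rot: [180.0, 0.2, 163.1]
wrist_force: [0.1, 0.3, -1.1]
finger_gap: 0.0241
grip_force: 30.5
clock: 10.6
position: [0.5017, -0.1843, 0.403]
eef_rot: [180.0, -0.0, 163.2]
wrist_force: [0.6, 0.8, -0.9]
finger_gap: 0.0236
grip_force: 30.5
shift cm [ 0.11 -0.05 13.34]
```

```bash
python3 -m creep '[[0.05,0,1,0,0,0,0],[0.05,0,3,0,0,0,0],[0.05,0,5.5,0,0,0,0],[0.05,0,8,0,0,0,0],[0.05,0,10,0,0,0,0],[0.05,0,11.5,0,0,0,0],[0.05,0,12.4,0,0,0,0],[0.05,0,12.7,0,0,0,0],[0.05,0,12.7,0,0,0,0],[0.05,0,12.7,0,0,0,0]]' 30;  python3 -c "
from h import *
go((.5005,-.1844,.105+.1646))"
```

```text
clock: 11.6
position: [0.5009, -0.1846, 0.277]
eef_rot: [180.0, 0.1, 163.1]
wrist_force: [-0.6, 0.5, -1.1]
finger_gap: 0.0232
grip_force: 30.5
shift cm [0.04 0.01 0.74]
```

```bash
python3 -m creep '[[0,0,0.2,0,0,0,0],[0,0,0.4,0,0,0,0],[0,0,0.6,0,0,0,0],[0,0,0.75,0,0,0,0],[0,0,0.85,0,0,0,0],[0,0,0.95,0,0,0,0],[0,0,0.95,0,0,0,0],[0,0,0.95,0,0,0,0]]' 30;  python3 -m creep '[[0,0,0,0,0,0,0],[0,0,0,0,0,0,0],[0,0,0,0,0,0,0]]' 30
```

```text
clock: 12.4
position: [0.5004, -0.1845, 0.267]
eef_rot: [-180.0, 0.0, 163.1]
wrist_force: [-0.8, -0.5, 2.1]
finger_gap: 0.0236
grip_force: 30.6
clock: 12.7
position: [0.5004, -0.1845, 0.2669]
eef_rot: [180.0, 0.0, 163.1]
wrist_force: [-0.1, -0.0, 1.6]
finger_gap: 0.024
grip_force: 30.6
```

```bash
python3 -m creep '[[0,0,0,0,0,0,0],[0,0,0,0,0,0,0],[0,0,-0.4,0,0,0,0],[0,0,-1.5,0,0,0,0],[0,0,-4,0,0,0,0],[0,0,-7.5,0,0,0,0],[0,0,-11.5,0,0,0,0],[0,0,-15,0,0,0,0],[0,0,-16.3,0,0,0,0],[0,0,-16.3,0,0,0,0]]' 30; python3 - <<'E'
from h import *
def circ(p):
    A=np.c_[2*p[:,:2],np.ones(len(p))];x=np.linalg.lstsq(A,(p[:,:2]**2).sum(1),rcond=None)[0];return x[:2].round(4),np.sqrt(x[2]+x[:2]@x[:2]).round(4)
a=(np.array([(65,128),(132,62),(200,130),(132,197)])+.5)/5-.5+[130,150]
b=(np.array([(152,125),(235,87),(310,140),(180,98),(290,105)])+.5)/5-.5+[360,140]
print(circ(onz("top",a,.12)),circ(onz("scene",b,.12)))
s=cv2.cvtColor(read_camera("scene"),cv2.COLOR_RGB2BGR);s0=cv2.resize(s[145:205,365:445],(800,600),interpolation=cv2.INTER_CUBIC)
cv2.imwrite("pics/rim.png",s0)
go((.5397,-.0524,.43),(.607,.235,.43))
E
```

```text
clock: 13.7
position: [0.501, -0.1846, 0.4322]
eef_rot: [-180.0, 0.3, 163.1]
wrist_force: [0.1, 0.3, -2.3]
finger_gap: 0.0233
grip_force: 30.5
(array([0.6076, 0.235 ]), np.float64(0.0366)) (array([0.6074, 0.2394]), np.float64(0.0366))
shift cm [ 0.06 13.78  0.  ]
shift cm [ 1.97 43.23  0.  ]
```

View pics/rim.png

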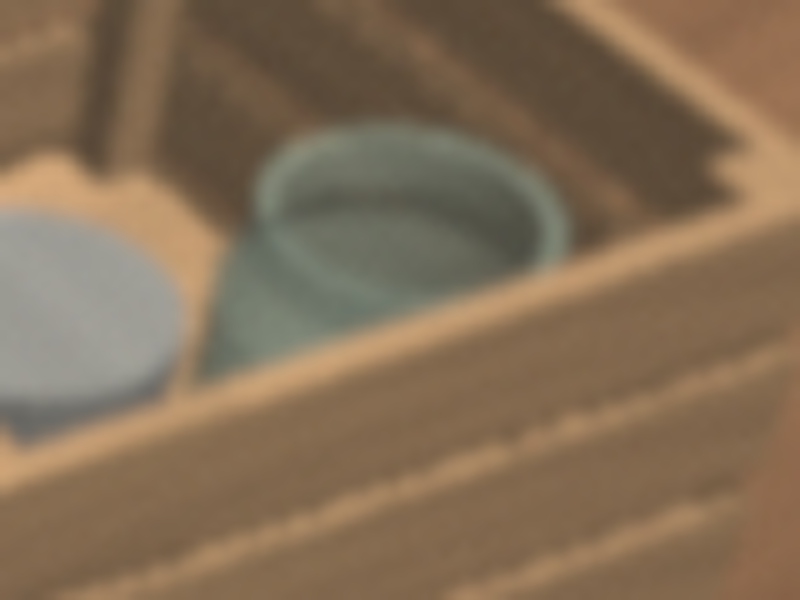

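The crop shows the open jar's rim, with left edge (253,195), top (400,122) and right edge (572,230). Now carrying the probe over the bottle.

```bash
python3 -m creep '[[0.1,2,0,0,0,0,0],[0.2,5.5,0,0,0,0,0],[0.4,9.5,0,0,0,0,0],[0.7,14,0,0,0,0,0],[0.9,18.5,0,0,0,0,0],[1.1,23,0,0,0,0,0],[1.3,27.5,0,0,0,0,0],[1.5,32,0,0,0,0,0],[1.7,36,0,0,0,0,0],[1.8,39,0,0,0,0,0]]' 30; python3 -m creep '[[0.1,2,0,0,0,0,0],[0.15,4,0,0,0,0,0],[0.15,4.3,0,0,0,0,0],[0.15,4.3,0,0,0,0,0],[0.15,4.3,0,0,0,0,0],[0.15,4.3,0,0,0,0,0]]' 30;python3 - <<'E'
from h import *
def circ(p):
    A=np.c_[2*p[:,:2],np.ones(len(p))];x=np.linalg.lstsq(A,(p[:,:2]**2).sum(1),rcond=None)[0];return x[:2].round(4),np.sqrt(x[2]+x[:2]@x[:2]).round(4)
b=(np.array([(253,195),(400,122),(572,230),(300,147),(500,150),(548,185),(268,160)])+.5)/10-.5+[365,145]
print(circ(onz("scene",b,.12)))
go((.6075,.236,.12+.015+.1646))
E
```

```text
clock: 14.75
position: [0.5953, 0.1971, 0.4266]
eef_rot: [-179.9, -0.3, 163.3]
wrist_force: [-0.2, -0.1, -0.9]
finger_gap: 0.0234
grip_force: 30.5
clock: 15.35
position: [0.6076, 0.2338, 0.4295]
eef_rot: [-179.9, -0.0, 163.0]
wrist_force: [-0.8, -0.2, -1.2]
finger_gap: 0.0241
grip_force: 30.5
(array([0.6068, 0.2383]), np.float64(0.0369))
shift cm [ 0.07  0.22 12.99]
```

```bash
python3 -m creep '[[0.05,0.2,1,0,0,0,0],[0.05,0.2,3,0,0,0,0],[0.05,0.2,5.5,0,0,0,0],[0.05,0.2,8,0,0,0,0],[0.05,0.2,10,0,0,0,0],[0.05,0.2,11.3,0,0,0,0],[0.05,0.2,12,0,0,0,0],[0.05,0.2,12.4,0,0,0,0],[0.05,0.2,12.4,0,0,0,0],[0.05,0.2,12.4,0,0,0,0]]' 30;python3 - <<'E'
from h import *
go((.6073,.2365,.12+.015+.1646))
s=read_camera("scene");t=read_camera("top")
cv2.imwrite("pics/end.png",np.hstack([cv2.resize(s[130:230,330:430+30],(520,400),interpolation=cv2.INTER_CUBIC),t[100:300,100:380]] if 0 else [cv2.resize(s[125:205,350:450],(500,400),interpolation=cv2.INTER_CUBIC),cv2.resize(t[100:300,100:250],(300,400))])[:,:,::-1])
E
```

```text
clock: 16.35
position: [0.608, 0.2378, 0.3068]
eef_rot: [179.9, 0.1, 163.1]
wrist_force: [-0.6, 1.0, -0.4]
finger_gap: 0.0232
grip_force: 30.5
shift cm [ 0.03 -0.15  0.72]
```

View pics/end.png

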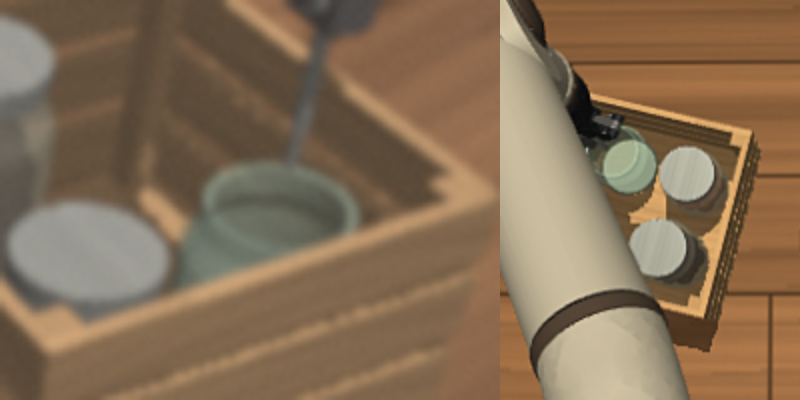

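The tip is at about (292,160), just above the rim in the scene crop, and no jar has moved. Now the final lowering.

```bash
python3 -c "
from h import *
P=read_state()['position'];print(proj('scene',[P-[0,0,.1646],[.6073,.2365,.12]]))"
python3 -m creep '[[0,-0.1,0.3,0,0,0,0],[0,-0.1,0.6,0,0,0,0],[0,-0.1,0.7,0,0,0,0],[0,-0.1,0.7,0,0,0,0],[0,-0.1,0.7,0,0,0,0],[0,-0.1,0.7,0,0,0,0],[0,-0.1,0.7,0,0,0,0],[0,-0.1,0.7,0,0,0,0]]' 30; python3 -c "
from h import *
go((.6073,.2365,.12+.015+.1646));print(read_state()['joint_velocities'].round(1))"
```

```text
[[408.06514228 158.4616913 ]
 [405.54051471 166.22163593]]
clock: 17.25
position: [0.6073, 0.2366, 0.2989]
eef_rot: [180.0, 0.0, 163.1]
wrist_force: [0.4, -1.2, -0.9]
finger_gap: 0.0238
grip_force: 30.5
shift cm [-0.   -0.01 -0.07]
[-0.1  0.1  0.   0.   0.  -0.  -0.1]
```

Tip height is about 14.3 mm above the rim and the arm is still, so I'm handing in.

```bash
python3 -c "
from cell import *
print(sign_off())"
```

```text
the job is handed in; nothing more can be done
None
```

The probe was pressed lightly (about 2–3 N) for about half a second on the tall jar's button and then the squat jar's, and is now held still about 14 mm above the middle of the open jar's mouth; however, the orange, pink and large grey look-alikes toppled during the run, apparently on their own since I saw no sign of the arm touching them, and they are still lying on the table.

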